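Prop the drying cupboard's door at the middle hole

ROBOT

A 6-joint arm with a two-finger parallel gripper is mounted at the origin on the work surface. World frame = base frame: x ahead of the robot, y to its left, z up, the work surface at z = 0. Lengths are in m, angles in rad, forces in N, time in s.
With the tool pointing down it reaches from about 0.275 to 0.75 m from the base axis. Payload 10.2 kg.
Tool frame: the origin (TCP) lies midway between the tips of the shut fingers; the grasp point (between the pads) lies 19 mm behind it; z points along the fingers, y is the line along which they close (so a half turn about z gives the same grasp; the last joint's range is limited). The gripper opens to 85 mm and grips with 20 to 120 N. Pads are 22 mm wide; open, the fingers measure 114 mm over their backs; the gripper's body (76 mm by 85 mm) begins 54 mm behind the grasp point. The pads swing forward as they close: fully open they stand 13 mm farther back than shut.
Start: joints at [-1.372, 0.313, 1.498, -0, 1.331, -0.223], TCP at [0.215, -0.479, 0.231] pointing down, gripper open.
Joint ranges: [-2.94, 2.94], [-0.97, 2.17], [0.19, 2.56], [-1.23, 4.37], [0.02, 3.11], [-2.88, 2.88]. Speed limits (rad/s): [2.39, 2.39, 3.01, 3.14, 3.14, 3.14].

INTERFACE

Orientations are given as a unit quaternion [w, x, y, z].
In Python, from bench import ctrl gives the robot as it stands.
- The arm moves only by the tool servo_tool, never from a script. Its argument "commands" is a list of rows, each an object with "delta_pos": the shift along the tool's x, y, z in cm, a list of three; "rotation": the turn, a rotation vector about the tool's x, y, z in degrees, a list of three. A call has 1 to 5 rows; each row shifts and turns the commanded pose from where the row before left it, along the tool's axes as they then stand; what a row does not reach is not made up. A row lasts 1/8 s, in which the tool goes at most 62.5 mm and 10.7 degrees, less where a joint would pass 70% of its speed; a pose out of reach is approached as far as the arm can. A call with a gripper value outside its range is refused whole. "gripper" is the opening, from 0 (shut) to 1 (fully open), set as the call begins (left out, the last holds). The fingers move at their own pace and stop on an object; "force" is the grip in N (left out, the last holds). Time passes only in rows, so rows that do not move let the fingers close. It gives the time, the measured TCP pose, the force, the opening and the grip force at its end, in the units of the state.
- ctrl.observe(): the state, without advancing time (a new reading comes with each control period).
- ctrl.grab_frame(name): name is "scene" or "top"; returns the picture (480x640x3 uint8, blue, green, red); there is no depth.
- ctrl.get_calibration(name): a dict with "fovy" (degrees; the focal length in pixels is half the picture's height over the tangent of half this angle, whatever the lens; pixels are square), "cx", "cy" (the principal point, pixels), "distortion" ([k1, k2, p1, p2, k3] as OpenCV has them; the pictures are not rectified), "pose" (4x4, takes a point from camera to world coordinates). Camera axes: x right, y down, z forward; pixel columns grow to the right and rows downward; lengths in m; the calibration is good to about 2 mm. A picture is of the moment at which its call begins. get_calibration takes no time and is no camera call.
- ctrl.job_done(): hands the job in; it is judged then, once.
The state is a dict: "t": time; "joint_pos": joint angles; "joint_vel": joint speeds; "joint_torque": joint torques, N m; "ee_pos": TCP position; "ee_rot": TCP orientation; "contact_force": force on the tool from outside, world axes, zero at the start; "ft_torque": the same for the moment, N m; "gripper_width": finger opening in m; "grasp_force": force on a finger pad.
Only numpy, scipy, OpenCV 4.12 (cv2) and the standard library are available. Lean on these libraries where they do the work, as an engineer would, in place of code of your own. Each camera call takes 0.05 s, during which the arm holds its last target. There are 200 camera calls.

TASK

The pots in the small drying cupboard must dry slowly, so its door has to stand half open. Lift the wooden stay on top of the cupboard by its ball knob and drop its middle hole fully down over the steel peg, so that the stay lies flat and holds the door there. Let go of the stay, and leave the little clay cup on the cupboard's top standing where it is.

Things in the scene. Friction and masses are not known exactly. Their poses are not given: they have to be found in the camera images.
- stay_ball (a point): Centre of the 26 mm dark wooden ball knob on a 10 mm stem at the stay's free end, 30 mm above the bar's upper face. The stay (wooden bar 260 x 44 x 8 mm, about 130 g) pivots on a pin on the door's top edge, 215 mm from the ball: it swivels there, its free end lifts up to 45 degrees and falls back. The light door follows the ball. Axes: x along the bar from pin to ball, z up.
- stay_hole (a point): Centre of the middle one of three 26 mm holes spaced 45 mm along the stay, halfway through the bar, 90 mm from the ball's axis towards the pin. The bar lies level, 4 mm above the cupboard's top, beside the peg towards the door's hinge; raising the ball 60 mm clears the peg. A grip that does not turn with the bar as it swings (up to 65 deg) may slip off the ball's centre. Axes as the ball's.
- peg_foot (a point): Foot of the fixed upright steel peg (10 mm diameter, 22 mm tall, round top) on the top face, near the front, of the plywood cupboard (360 wide, 250 deep, 170 high). Axes: x from the cupboard's front squarely to its back, z up. With the middle hole down on the peg the stay lies along this x: the ball is then 90 mm along +x and 42 mm above this point, the hole's centre 8 mm above it.
- cup: Small unfired clay cup, 60 mm rim diameter, 60 mm high, standing on the cupboard's top at its back corner on the door hinge's side, clear of the stay's swing. Origin at the centre of its underside.

How it is judged:
By the outcome, as a careful person would: the job done as asked, in the order asked, and still so for the second after the job is handed in, with the robot touching nothing.
It also fails if it takes over 38 s, if anything falls off the work surface, if the arm or the gripper's body presses on something with over 40 N, if the wrist force passes 120 N, or if a joint passes its speed limit or range.

## Working session

There is one attempt and no reset: what is moved stays moved. The work goes in short steps, Python scripts to look and compute and a tool call to move; the robot and the scene stay as the last step left them, time stands still between calls to the robot, and variables do not carry over. Pictures are saved under pics/ and viewed, at most 10 in all, crops included, and the job is handed in when it is done.

Besides the shell and the picture viewer there is one more tool, called after "Emit:" in YAML: its name, and indented under it one key for each argument. servo_tool: Moves the arm, as the interface text tells. Its arguments: {"type":"object","properties":{"commands":{"type":"array","items":{"type":"object","properties":{"delta_pos":{"type":"array","items":{"type":"number"}},"rotation":{"type":"array","items":{"type":"number"}}}}},"gripper":{"type":"number"},"force":{"type":"number"}},"required":["commands"]}

```bash
mkdir -p pics
python3 - <<'E'
from bench import ctrl
import cv2
for n in("scene","top"):
    cv2.imwrite(f"pics/{n}0.png",ctrl.grab_frame(n)); c=ctrl.get_calibration(n); print(n,c)
s=ctrl.observe();print(s)
E
```

```text
scene {'fovy': 46.37438281458497, 'cx': 324.8390245526767, 'cy': 245.0203711750567, 'distortion': array([-0.15203117,  0.        ,  0.        ,  0.        ,  0.        ]), 'pose': array([[-0.3031563 ,  0.76537994, -0.56770574,  1.02325267],
       [ 0.95285587,  0.25142188, -0.16986089,  0.0345861 ],
       [ 0.01272553, -0.59243615, -0.8055169 ,  0.83451888],
       [ 0.        ,  0.        ,  0.        ,  1.        ]])}
top {'fovy': 48.03939383439807, 'cx': 326.6346107212474, 'cy': 229.10488888524648, 'distortion': array([0.03322734, 0.        , 0.        , 0.        , 0.        ]), 'pose': array([[ 0.00443309, -0.99644591,  0.08411839,  0.50728308],
       [-0.99908437, -0.00799295, -0.04203011, -0.05954611],
       [ 0.04255309, -0.08385505, -0.99556897,  1.02464901],
       [ 0.        ,  0.        ,  0.        ,  1.        ]])}
{'t': 0.1, 'joint_pos': array([-1.37240948e+00,  3.13347847e-01,  1.49835853e+00,  6.57701901e-06,
        1.33099280e+00, -2.23387275e-01]), 'joint_vel': array([ 0.00164329, -0.00222498, -0.0014839 , -0.00174445, -0.0007127 ,
       -0.00136246]), 'joint_torque': array([ 2.02433373e-03, -4.12898648e+01, -2.60143358e+01, -2.03914296e-04,
        3.02622546e-03,  4.89475234e-07]), 'ee_pos': array([ 0.2148748 , -0.47876345,  0.23081692]), 'ee_rot': array([-5.53178878e-04,  9.77845628e-01,  2.09326591e-01,  1.01094406e-05]), 'contact_force': array([ 0.39199704,  0.75492255, -0.38460158]), 'ft_torque': array([-0.08249834,  0.00302258,  0.01970905]), 'grasp_force': 0.0, 'gripper_width': 0.08561669205679738}
```

View pics/scene0.png

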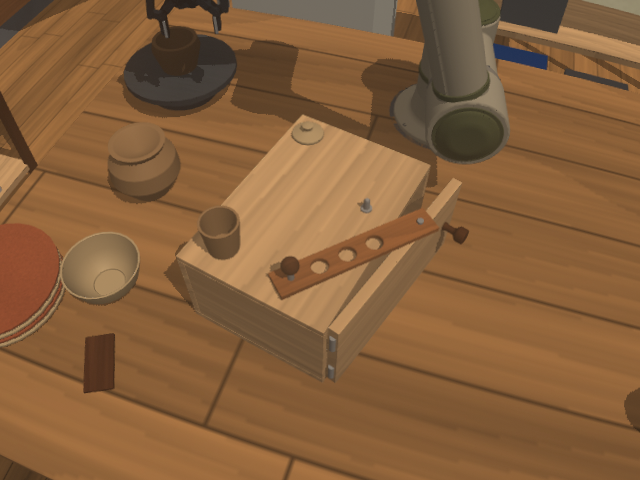

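View pics/top0.png

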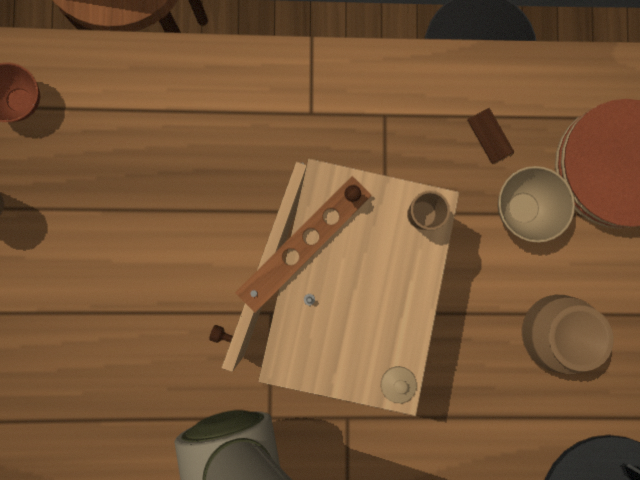

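Both views show the cupboard, with its front on the left in the top view. Pixel positions, top then scene:

| Point | Top | Scene |
|---|---|---|
| Ball | (353,193) | (290,266) |
| Peg | (310,299) | (366,211) |
| Pin | (253,293) | (421,220) |
| Middle hole | (312,237) | (347,255) |
| Cup | (430,211) | (220,232) |

```bash
cat > h.py <<'E'
import numpy as np,cv2
from bench import ctrl
def ray(n,p):
    c=ctrl.get_calibration(n);f=240/np.tan(np.radians(c['fovy']/2))
    K=np.array([[f,0,c['cx']],[0,f,c['cy']],[0,0,1.]])
    u=cv2.undistortPoints(np.array([[p]],float),K,c['distortion'])[0,0]
    T=c['pose'];return T[:3,3],T[:3,:3]@np.r_[u,1]
def atz(n,p,z):
    o,d=ray(n,p);return o+d*(z-o[2])/d[2]
def tri(a,b):
    A=[];B=[]
    for n,p in(("top",a),("scene",b)):
        o,d=ray(n,p);d/=np.linalg.norm(d);P=np.eye(3)-np.outer(d,d);A.append(P);B.append(P@o)
    return np.linalg.solve(sum(A),sum(B))
E
python3 - <<'E'
from h import *
np.set_printoptions(precision=4,suppress=True)
for k,a,b,z in[("ball",(353,193),(290,265.5),.212),("pegtop",(311,298),(367,200),.192),("pin",(253,293.5),(421,220),.182),("hole",(312,237),(347,255),.182),("cuprim",(429,211),(220,219),.23)]:
    print(k,tri(a,b),atz("top",a,z),atz("scene",b,z))
C=[atz("top",p,.17) for p in[(308,160),(458,191),(416,414),(260,381)]]
for i in range(4): d=C[(i+1)%4]-C[i];print(C[i],np.linalg.norm(d),np.degrees(np.arctan2(d[1],d[0])))
E
python3 - <<'E'
import cv2
a=cv2.imread('pics/top0.png')[150:390,200:480]; b=cv2.imread('pics/scene0.png')[110:380,170:480]
a=cv2.resize(a,(560,480));cv2.imwrite('pics/c1.png',a)
E
```

```text
ball [ 0.6314 -0.1325  0.2112] [ 0.6316 -0.1339  0.212 ] [ 0.6317 -0.1308  0.212 ]
pegtop [ 0.471  -0.0684  0.193 ] [ 0.4714 -0.0712  0.192 ] [ 0.4696 -0.0658  0.192 ]
pin [0.4777 0.0192 0.1865] [0.4777 0.0183 0.182 ] [0.4736 0.0205 0.182 ]
hole [ 0.566  -0.0705  0.1753] [ 0.5659 -0.0722  0.182 ] [ 0.5704 -0.0676  0.182 ]
cuprim [ 0.6022 -0.2446  0.2331] [ 0.6028 -0.2463  0.23  ] [ 0.5999 -0.245   0.23  ]
[ 0.6908 -0.0651  0.17  ] 0.24747191713632535 -101.12184980309085
[ 0.643 -0.308  0.17 ] 0.35787939708234084 168.3642955620747
[ 0.2925 -0.2358  0.17  ] 0.24737124416174058 78.15989488917644
[0.3433 0.0063 0.17  ] 0.35477751170635013 -11.620799051362164
```

Emit:
servo_tool:
  commands:
    - {"delta_pos": [2.5, -0.7, -3.5]}
    - {"delta_pos": [3.5, -1, -2.5]}
    - {"delta_pos": [3.5, -1, -1]}
    - {"delta_pos": [3.5, -1, 0]}
    - {"delta_pos": [3.5, -1, 0]}
  gripper: 0.8
  force: 50

```text
invalid input at $.commands[0]: expected keys delta_pos, rotation
```

Emit:
servo_tool:
  commands:
    - {"delta_pos": [3.6, -1, 0]}
    - {"delta_pos": [3.6, -1, 0]}
    - {"delta_pos": [3.6, -1, 0]}
    - {"delta_pos": [3.6, -1, 0]}
    - {"delta_pos": [3.6, -1, 0]}

```text
invalid input at $.commands[0]: expected keys delta_pos, rotation
```

Emit:
servo_tool:
  commands:
    - {"delta_pos": [3.6, -1, 0]}
    - {"delta_pos": [3.6, -1, 0]}
    - {"delta_pos": [3.6, -1, 0]}
    - {"delta_pos": [3.6, -1, 0]}
    - {"delta_pos": [2.9, -0.8, 0]}

```text
invalid input at $.commands[0]: expected keys delta_pos, rotation
```

Emit:
servo_tool:
  commands:
    - {"rotation": [0, 0, -10]}
    - {"rotation": [0, 0, -10]}
    - {"rotation": [0, 0, -10]}
    - {"rotation": [0, 0, -10]}
    - {"rotation": [0, 0, -10]}

```text
invalid input at $.commands[0]: expected keys delta_pos, rotation
```

Emit:
servo_tool:
  commands:
    - {"rotation": [0, 0, -10]}
    - {"rotation": [0, 0, -10]}
    - {"rotation": [0, 0, -10]}
    - {"rotation": [0, 0, -10]}
    - {"rotation": [0, 0, -10]}

```text
invalid input at $.commands[0]: expected keys delta_pos, rotation
```

Emit:
servo_tool:
  commands:
    - {"rotation": [0, 0, -10]}
    - {"rotation": [0, 0, -1.4]}
    - {}

```text
invalid input at $.commands[0]: expected keys delta_pos, rotation
```

Both keys are required in every row.

Emit:
servo_tool:
  commands:
    - {"delta_pos": [2.5, -0.7, -3.5], "rotation": [0, 0, 0]}
    - {"delta_pos": [3.5, -1, -2.5], "rotation": [0, 0, 0]}
    - {"delta_pos": [3.5, -1, -1], "rotation": [0, 0, 0]}
    - {"delta_pos": [3.5, -1, 0], "rotation": [0, 0, 0]}
    - {"delta_pos": [3.5, -1, 0], "rotation": [0, 0, 0]}
  gripper: 0.8
  force: 50

```text
t: 0.72
ee_pos: [0.347, -0.3676, 0.3011]
ee_rot: [-0.0, 0.978, 0.209, -0.0]
contact_force: [-0.9, -0.7, -0.7]
gripper_width: 0.0681
grasp_force: 0.0
```

Emit:
servo_tool:
  commands:
    - {"delta_pos": [3.6, -1, 0], "rotation": [0, 0, 0]}
    - {"delta_pos": [3.6, -1, 0], "rotation": [0, 0, 0]}
    - {"delta_pos": [3.6, -1, 0], "rotation": [0, 0, 0]}
    - {"delta_pos": [3.6, -1, 0], "rotation": [0, 0, 0]}
    - {"delta_pos": [3.6, -1, 0], "rotation": [0, 0, 0]}

```text
t: 1.35
ee_pos: [0.4908, -0.2483, 0.3009]
ee_rot: [-0.0, 0.978, 0.209, -0.0]
contact_force: [-0.1, -0.5, 0.6]
gripper_width: 0.0681
grasp_force: 0.0
```

Emit:
servo_tool:
  commands:
    - {"delta_pos": [3.6, -1, 0], "rotation": [0, 0, 0]}
    - {"delta_pos": [3.6, -1, 0], "rotation": [0, 0, 0]}
    - {"delta_pos": [3.6, -1, 0], "rotation": [0, 0, 0]}
    - {"delta_pos": [3.6, -1, 0], "rotation": [0, 0, 0]}
    - {"delta_pos": [2.9, -0.8, 0], "rotation": [0, 0, 0]}

```text
t: 1.98
ee_pos: [0.629, -0.1335, 0.3007]
ee_rot: [-0.0, 0.978, 0.21, -0.0]
contact_force: [-0.5, -0.9, 0.3]
gripper_width: 0.0682
grasp_force: 0.0
```

Emit:
servo_tool:
  commands:
    - {"delta_pos": [0, 0, 0], "rotation": [0, 0, -10]}
    - {"delta_pos": [0, 0, 0], "rotation": [0, 0, -10]}
    - {"delta_pos": [0, 0, 0], "rotation": [0, 0, -10]}
    - {"delta_pos": [0, 0, 0], "rotation": [0, 0, -10]}
    - {"delta_pos": [0, 0, 0], "rotation": [0, 0, -10]}

```text
t: 2.6
ee_pos: [0.6281, -0.1346, 0.3008]
ee_rot: [-0.0, 0.796, 0.605, -0.0]
contact_force: [-1.0, -1.0, -0.4]
gripper_width: 0.0683
grasp_force: 0.0
```

Emit:
servo_tool:
  commands:
    - {"delta_pos": [0, 0, 0], "rotation": [0, 0, -10]}
    - {"delta_pos": [0, 0, 0], "rotation": [0, 0, -10]}
    - {"delta_pos": [0, 0, 0], "rotation": [0, 0, -10]}
    - {"delta_pos": [0, 0, 0], "rotation": [0, 0, -10]}
    - {"delta_pos": [0, 0, 0], "rotation": [0, 0, -10]}

```text
t: 3.22
ee_pos: [0.6281, -0.1346, 0.3008]
ee_rot: [-0.001, 0.466, 0.885, -0.0]
contact_force: [-0.1, -0.2, -0.5]
gripper_width: 0.0683
grasp_force: 0.0
```

Emit:
servo_tool:
  commands:
    - {"delta_pos": [0, 0, 0], "rotation": [0, 0, -10]}
    - {"delta_pos": [0, 0, 0], "rotation": [0, 0, -1.4]}
    - {"delta_pos": [0, 0, 0], "rotation": [0, 0, 0]}

```text
t: 3.6
ee_pos: [0.6281, -0.1346, 0.3011]
ee_rot: [-0.0, 0.379, 0.925, -0.0]
contact_force: [-0.0, 0.9, -0.4]
gripper_width: 0.0683
grasp_force: 0.0
```

```bash
cat >> h.py <<'E'
from scipy.spatial.transform import Rotation as R
def delta(target,yhead):
    s=ctrl.observe();q=s['ee_rot'];M=R.from_quat([*q[1:],q[0]]).as_matrix()
    h=np.degrees(np.arctan2(M[1,1],M[0,1]))
    a=np.radians(yhead);y=np.array([np.cos(a),np.sin(a),0]);z=np.array([0,0,-1.]);T=np.c_[np.cross(y,z),y,z]
    print("t",s['t'],"pos",s['ee_pos'].round(4),"yhead",h.round(2),"j",s['joint_pos'].round(2),"w",s['gripper_width'],"F",s['contact_force'].round(1))
    print("delta cm",(M.T@(np.array(target)-s['ee_pos'])*100).round(2),"rot",R.from_matrix(M.T@T).as_rotvec(degrees=True).round(2))
E
python3 - <<'E'
from h import *
delta([.6315,-.1325,.193],45.6)
cv2.imwrite('pics/s1.png',cv2.resize(ctrl.grab_frame('scene')[120:380,160:500],(680,520)))
E
```

```text
t 3.6 pos [ 0.6281 -0.1346  0.3011] yhead 45.41 j [-0.39  0.56  0.96 -0.    1.63 -1.19] w 0.06832274123445267 F [-0.   0.9 -0.4]
delta cm [-0.09  0.39 10.81] rot [-0.01 -0.02 -0.19]
```

View pics/s1.png

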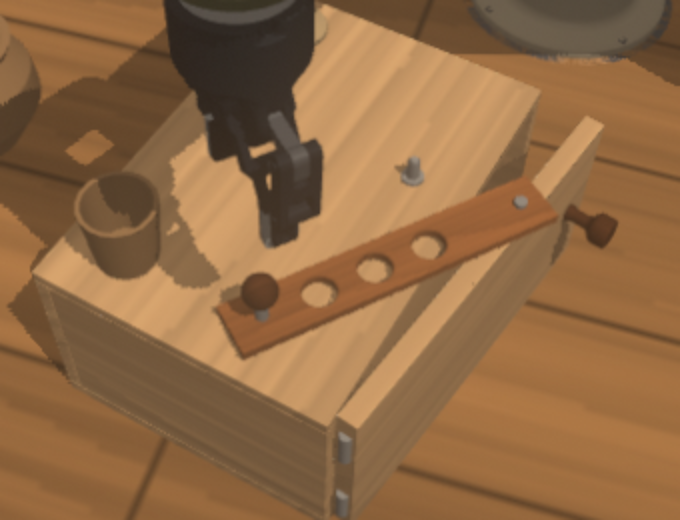

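The close view shows the open fingers above the stay's ball, closing across the bar (ball at about (260,292) in the crop). The cup is clear, so I'll descend and grip.

Emit:
servo_tool:
  commands:
    - {"delta_pos": [-0.1, 0.4, 2.5], "rotation": [0, 0, 0]}
    - {"delta_pos": [0, 0, 3], "rotation": [0, 0, 0]}
    - {"delta_pos": [0, 0, 2.5], "rotation": [0, 0, 0]}
    - {"delta_pos": [0, 0, 1.8], "rotation": [0, 0, 0]}
    - {"delta_pos": [0, 0, 1], "rotation": [0, 0, 0]}

```text
t: 4.28
ee_pos: [0.6314, -0.1324, 0.1923]
ee_rot: [-0.001, 0.379, 0.925, 0.0]
contact_force: [0.7, 0.6, -0.1]
gripper_width: 0.0682
grasp_force: 0.0
```

Emit:
servo_tool:
  commands:
    - {"delta_pos": [0, 0, 0], "rotation": [0, 0, 0]}
    - {"delta_pos": [0, 0, 0], "rotation": [0, 0, 0]}
    - {"delta_pos": [0, 0, 0], "rotation": [0, 0, 0]}
    - {"delta_pos": [0, 0, 0], "rotation": [0, 0, 0]}
  gripper: 0
  force: 40

```text
t: 4.78
ee_pos: [0.632, -0.1326, 0.1939]
ee_rot: [0.001, 0.378, 0.926, -0.0]
contact_force: [1.6, -1.3, 0.9]
gripper_width: 0.0235
grasp_force: 39.1
```

Run:
```python
from h import *
delta([.6315,-.1325,.193],45.6)
cv2.imwrite('pics/s2.png',cv2.resize(ctrl.grab_frame('scene')[120:380,160:500],(680,520)))
# plan: ball path (door angle & bar angle interpolated)
H=np.array([.69,-.065]);d=np.radians(-101.7);x=np.array([np.cos(d),np.sin(d)])
peg=np.array([.4705,-.0685]);B0=np.array([.6315,-.1325]);B1=peg+.09*x
P1=peg-.125*x;a0=np.radians(-44.4)
P0=B0-.215*np.array([np.cos(a0),np.sin(a0)])
pa0,pa1=[np.arctan2(*(P-H)[::-1]) for P in(P0,P1)];r0,r1=np.linalg.norm(P0-H),np.linalg.norm(P1-H)
print(P0,P1,r0,r1,np.degrees([pa0,pa1]),B1)
L=np.sqrt(.215**2-.06**2)
def ball(s,L):
    p=pa0+s*(pa1-pa0);r=r0+s*(r1-r0);a=a0+s*(d-a0)
    return H+r*np.array([np.cos(p),np.sin(p)])+L*np.array([np.cos(a),np.sin(a)]),a
# per-row tool deltas; tool y heading = a+90
N=16;b,a=ball(0,L);print('lift shift world',b-B0, 'along bar',L-.215)
for i in range(N):
    nb,na=ball((i+1)/N,L);D=nb-b;y=a+np.pi/2
    # x_t = y x z(down)
    X=np.array([-np.sin(y),np.cos(y)]);Y=np.array([np.cos(y),np.sin(y)])
    print(i,(100*np.array([D@X,D@Y])).round(2),'rotz',-np.degrees(na-a).round(2),nb.round(3));b,a=nb,na
```

```text
t 4.775 pos [ 0.632  -0.1326  0.1939] yhead 45.56 j [-0.39  0.61  1.15 -0.    1.38 -1.18] w 0.023496939566590155 F [ 1.6 -1.3  0.9]
delta cm [ 0.04 -0.02  0.09] rot [ 0.03  0.07 -0.04]
[0.47788837 0.01792762] [0.49584841 0.05390285] 0.22774620040247157 0.22766801973052192 [158.64638252 148.51574897] [ 0.45224914 -0.15663005]
lift shift world [-0.00610286  0.00597636] along bar -0.008541771779374235
0 [ 0.14 -1.06] rotz 3.58 [ 0.617 -0.133]
1 [ 0.15 -1.06] rotz 3.58 [ 0.608 -0.139]
2 [ 0.16 -1.07] rotz 3.58 [ 0.599 -0.145]
3 [ 0.17 -1.07] rotz 3.58 [ 0.589 -0.149]
4 [ 0.18 -1.08] rotz 3.58 [ 0.579 -0.153]
5 [ 0.19 -1.09] rotz 3.58 [ 0.568 -0.157]
6 [ 0.2 -1.1] rotz 3.58 [ 0.557 -0.159]
7 [ 0.21 -1.11] rotz 3.58 [ 0.546 -0.161]
8 [ 0.22 -1.12] rotz 3.58 [ 0.535 -0.162]
9 [ 0.23 -1.13] rotz 3.58 [ 0.523 -0.163]
10 [ 0.24 -1.14] rotz 3.58 [ 0.512 -0.162]
11 [ 0.25 -1.15] rotz 3.58 [ 0.5   -0.161]
12 [ 0.25 -1.16] rotz 3.58 [ 0.489 -0.159]
13 [ 0.26 -1.17] rotz 3.58 [ 0.477 -0.156]
14 [ 0.27 -1.18] rotz 3.58 [ 0.465 -0.153]
15 [ 0.27 -1.19] rotz 3.58 [ 0.454 -0.148]
```

View pics/s2.png

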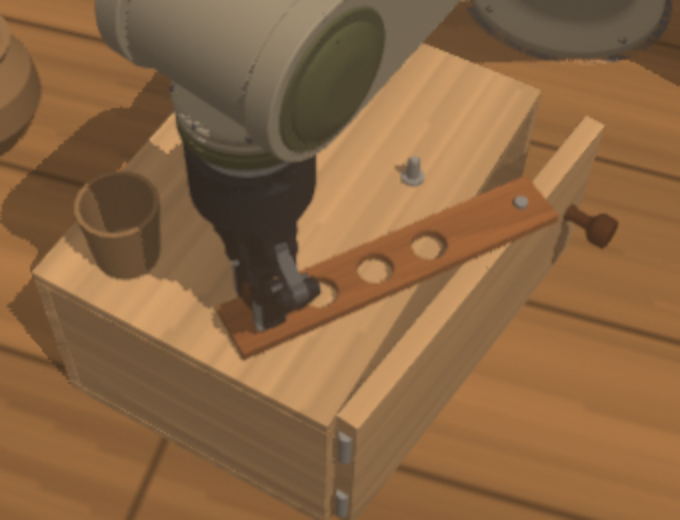

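The view shows the fingers closed on the ball, with the cup and peg clear. Next I'll lift along the arc, which shifts the ball toward the pin (tool +x).

Emit:
servo_tool:
  commands:
    - {"delta_pos": [0.3, 0, -1.5], "rotation": [0, 0, 0]}
    - {"delta_pos": [0.4, 0, -1.5], "rotation": [0, 0, 0]}
    - {"delta_pos": [0.5, 0, -1.5], "rotation": [0, 0, 0]}
    - {"delta_pos": [0.65, 0, -1.5], "rotation": [0, 0, 0]}
    - {"delta_pos": [0.3, 0, -0.6], "rotation": [0, 0, 0]}

```text
t: 5.45
ee_pos: [0.6163, -0.1172, 0.2608]
ee_rot: [0.001, 0.378, 0.926, -0.0]
contact_force: [1.6, 0.5, -1.2]
gripper_width: 0.0235
grasp_force: 39.4
```

Run:
```python
from h import *
H=np.array([.69,-.065]);d=np.radians(-101.7);x=np.array([np.cos(d),np.sin(d)])
peg=np.array([.4705,-.0685]);a0=np.radians(-44.4);P0=np.array([.4779,.0179]);P1=peg-.125*x;r=.2277
pa0,pa1=[np.arctan2(*(P-H)[::-1]) for P in(P0,P1)];L=.1935
def ball(s):
    p=pa0+s*(pa1-pa0);a=a0+s*(d-a0)
    return H+r*np.array([np.cos(p),np.sin(p)])+L*np.array([np.cos(a),np.sin(a)]),a
b,a=ball(0);delta([*b,.260],45.6);N=15
for i in range(N):
    nb,na=ball((i+1)/N);D=nb-b;y=a+np.pi/2
    X=np.array([-np.sin(y),np.cos(y)]);Y=np.array([np.cos(y),np.sin(y)])
    print(i,(100*np.array([D@X,D@Y])).round(2),-np.degrees(na-a).round(2));b,a=nb,na
print(b,np.degrees(a)+90)
cv2.imwrite('pics/s3.png',cv2.resize(ctrl.grab_frame('scene')[120:380,160:500],(680,520)))
```

```text
t 5.45 pos [ 0.6163 -0.1172  0.2608] yhead 45.58 j [-0.37  0.53  1.1  -0.    1.51 -1.17] w 0.023495399370189525 F [ 1.6  0.5 -1.2]
delta cm [-0.01 -0.03  0.08] rot [ 0.04  0.12 -0.02]
0 [ 0.15 -1.04] 3.82
1 [ 0.16 -1.05] 3.82
2 [ 0.17 -1.05] 3.82
3 [ 0.19 -1.06] 3.82
4 [ 0.2  -1.07] 3.82
5 [ 0.21 -1.08] 3.82
6 [ 0.22 -1.09] 3.82
7 [ 0.23 -1.1 ] 3.82
8 [ 0.24 -1.11] 3.82
9 [ 0.25 -1.12] 3.82
10 [ 0.26 -1.13] 3.82
11 [ 0.27 -1.14] 3.82
12 [ 0.28 -1.16] 3.82
13 [ 0.28 -1.17] 3.82
14 [ 0.29 -1.18] 3.82
[ 0.4565818  -0.13556006] -11.700000000000003
```

View pics/s3.png

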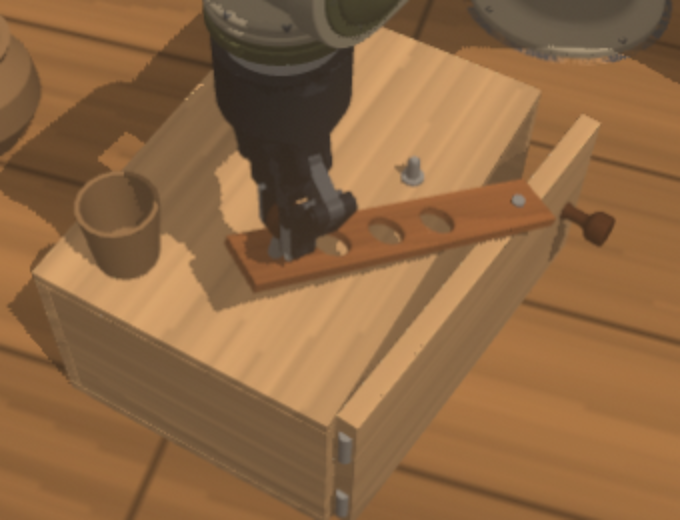

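The stay is lifted with the grip holding, and the peg (crop (412,172)) is clear. Now the swing.

Emit:
servo_tool:
  commands:
    - {"delta_pos": [0.15, -1.04, 0], "rotation": [0, 0, 3.8]}
    - {"delta_pos": [0.16, -1.05, 0], "rotation": [0, 0, 3.8]}
    - {"delta_pos": [0.17, -1.05, 0], "rotation": [0, 0, 3.8]}
    - {"delta_pos": [0.19, -1.06, 0], "rotation": [0, 0, 3.8]}
    - {"delta_pos": [0.2, -1.07, 0], "rotation": [0, 0, 3.8]}

```text
t: 6.12
ee_pos: [0.5695, -0.1433, 0.2592]
ee_rot: [0.0, 0.527, 0.85, -0.0]
contact_force: [1.7, -0.7, -1.4]
gripper_width: 0.0236
grasp_force: 39.5
```

Emit:
servo_tool:
  commands:
    - {"delta_pos": [0.21, -1.08, 0], "rotation": [0, 0, 3.8]}
    - {"delta_pos": [0.22, -1.09, 0], "rotation": [0, 0, 3.8]}
    - {"delta_pos": [0.23, -1.1, 0], "rotation": [0, 0, 3.8]}
    - {"delta_pos": [0.24, -1.11, 0], "rotation": [0, 0, 3.8]}
    - {"delta_pos": [0.25, -1.12, 0], "rotation": [0, 0, 3.8]}

```text
t: 6.75
ee_pos: [0.5139, -0.15, 0.2592]
ee_rot: [0.0, 0.66, 0.751, -0.0]
contact_force: [1.5, -0.6, -2.0]
gripper_width: 0.0237
grasp_force: 39.5
```

Emit:
servo_tool:
  commands:
    - {"delta_pos": [0.26, -1.13, 0], "rotation": [0, 0, 3.8]}
    - {"delta_pos": [0.27, -1.14, 0], "rotation": [0, 0, 3.8]}
    - {"delta_pos": [0.28, -1.16, 0], "rotation": [0, 0, 3.8]}
    - {"delta_pos": [0.28, -1.17, 0], "rotation": [0, 0, 3.8]}
    - {"delta_pos": [0.29, -1.18, 0], "rotation": [0, 0, 3.8]}

```text
t: 7.38
ee_pos: [0.4563, -0.1359, 0.2592]
ee_rot: [0.0, 0.775, 0.632, -0.0]
contact_force: [-0.3, -0.4, -1.4]
gripper_width: 0.0237
grasp_force: 39.5
```

Run:
```python
from h import *
delta([.4566,-.1356,.260],-11.7)
a=cv2.resize(ctrl.grab_frame('scene')[150:370,260:500],(400,367),interpolation=cv2.INTER_CUBIC)
b=cv2.resize(ctrl.grab_frame('top')[150:370,200:440],(400,367),interpolation=cv2.INTER_CUBIC)
cv2.imwrite('pics/s4.png',np.hstack([a,b]))
```

```text
t 7.375 pos [ 0.4563 -0.1359  0.2592] yhead -11.58 j [-0.54  0.18  1.59 -0.    1.37 -0.33] w 0.023747245976182423 F [-0.3 -0.4 -1.4]
delta cm [ 0.04  0.02 -0.08] rot [0.01 0.02 0.12]
```

View pics/s4.png

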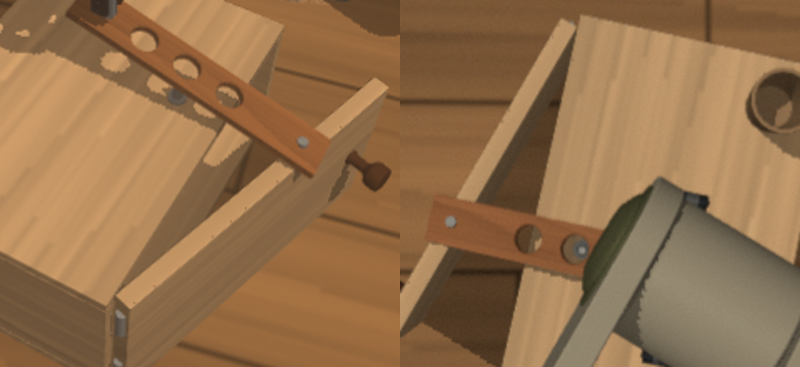

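The top crop shows the peg (crop (582,250)) seen through the middle hole (576,249). The door has followed and the grip is good. I'll check the pin and hole numerically.

Run:
```python
from h import *
np.set_printoptions(precision=4,suppress=True)
f=lambda x,y:(x/1.6667+200-240*(x>400),y/1.6667+150)
t=lambda x,y:((x-400)/1.6667+200,y/1.6667+150);s=lambda x,y:(x/1.6667+260,y/1.6667+150)
p=tri(t(450,222),s(303,142));h=tri(t(576,249),s(185,68));k=tri(t(582,250),s(178,92))
print(p,atz("top",t(450,222),.184),h,k,np.degrees(np.arctan2(*(h-p)[[1,0]])),np.linalg.norm(h-p), "P1 plan .4958 .0539")
```

```text
[0.4933 0.0548 0.1831] [0.4935 0.0536 0.184 ] [ 0.4702 -0.062   0.2149] [ 0.4674 -0.0671  0.1771] -101.1998802864925 0.12333256697370551 P1 plan .4958 .0539
```

Pin and hole are within about 2 mm of plan, and the hole has ±8 mm of clearance. I'll lower along the reverse arc.

Emit:
servo_tool:
  commands:
    - {"delta_pos": [-0.5, 0, 1], "rotation": [0, 0, 0]}
    - {"delta_pos": [-0.45, 0, 1], "rotation": [0, 0, 0]}
    - {"delta_pos": [-0.38, 0, 1], "rotation": [0, 0, 0]}
    - {"delta_pos": [-0.3, 0, 1], "rotation": [0, 0, 0]}
    - {"delta_pos": [-0.25, 0, 1], "rotation": [0, 0, 0]}

```text
t: 8.1
ee_pos: [0.453, -0.1545, 0.2086]
ee_rot: [-0.0, 0.774, 0.633, 0.0]
contact_force: [0.7, -0.4, 0.2]
gripper_width: 0.0235
grasp_force: 39.5
```

Emit:
servo_tool:
  commands:
    - {"delta_pos": [-0.18, 0, 0.8], "rotation": [0, 0, 0]}
    - {"delta_pos": [-0.1, 0, 0.6], "rotation": [0, 0, 0]}
    - {"delta_pos": [0, 0, 0.2], "rotation": [0, 0, 0]}
    - {"delta_pos": [0, 0, 0], "rotation": [0, 0, 0]}

```text
t: 8.6
ee_pos: [0.4526, -0.1569, 0.1935]
ee_rot: [0.0, 0.774, 0.633, 0.0]
contact_force: [-0.4, 0.3, 2.0]
gripper_width: 0.0233
grasp_force: 39.6
```

Run:
```python
from h import *
delta([.4522,-.1566,.193],-11.7)
a=cv2.resize(ctrl.grab_frame('scene')[150:370,260:500],(400,367),interpolation=cv2.INTER_CUBIC)
b=cv2.resize(ctrl.grab_frame('top')[150:370,200:440],(400,367),interpolation=cv2.INTER_CUBIC)
cv2.imwrite('pics/s5.png',np.hstack([a,b]))
```

```text
t 8.6 pos [ 0.4526 -0.1569  0.1935] yhead -11.43 j [-0.58  0.25  1.69  0.    1.21 -0.38] w 0.023338093082028586 F [-0.4  0.3  2. ]
delta cm [ 0.03 -0.04  0.05] rot [0.02 0.   0.27]
```

View pics/s5.png

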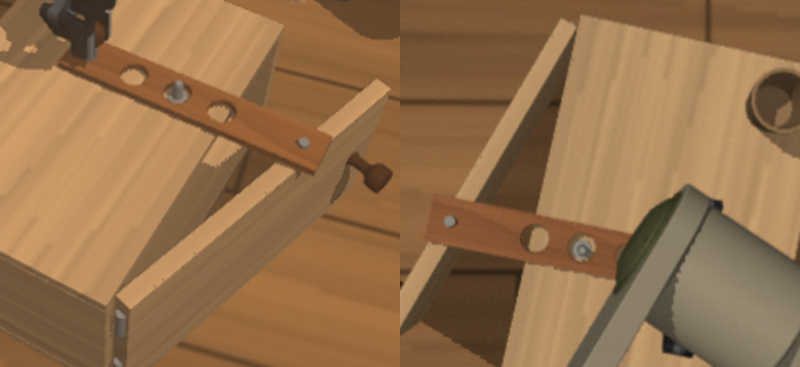

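The peg now stands up through the middle hole (crops (178,92) and (582,249)) and the stay lies flat. Release and retreat straight up.

Emit:
servo_tool:
  commands:
    - {"delta_pos": [0, 0, 0], "rotation": [0, 0, 0]}
    - {"delta_pos": [0, 0, 0], "rotation": [0, 0, 0]}
    - {"delta_pos": [0, 0, 0], "rotation": [0, 0, 0]}
    - {"delta_pos": [0, 0, 0], "rotation": [0, 0, 0]}
  gripper: 0.7

```text
t: 9.2
ee_pos: [0.4524, -0.157, 0.1933]
ee_rot: [-0.0, 0.774, 0.633, -0.0]
contact_force: [0.3, 0.7, 0.1]
gripper_width: 0.0596
grasp_force: 0.0
```

Emit:
servo_tool:
  commands:
    - {"delta_pos": [0, 0, -1], "rotation": [0, 0, 0]}
    - {"delta_pos": [0, 0, -2.5], "rotation": [0, 0, 0]}
    - {"delta_pos": [0, 0, -3], "rotation": [0, 0, 0]}
    - {"delta_pos": [0, 0, -3], "rotation": [0, 0, 0]}
    - {"delta_pos": [0, 0, -3], "rotation": [0, 0, 0]}

```text
t: 9.82
ee_pos: [0.4523, -0.1569, 0.3201]
ee_rot: [0.0, 0.774, 0.633, 0.0]
contact_force: [0.5, 0.6, 0.0]
gripper_width: 0.0597
grasp_force: 0.0
```

Emit:
servo_tool:
  commands:
    - {"delta_pos": [0, 0, -2], "rotation": [0, 0, 0]}
    - {"delta_pos": [0, 0, 0], "rotation": [0, 0, 0]}
    - {"delta_pos": [0, 0, 0], "rotation": [0, 0, 0]}

```text
t: 10.2
ee_pos: [0.4522, -0.1569, 0.3376]
ee_rot: [-0.001, 0.774, 0.633, -0.0]
contact_force: [-0.5, -0.4, -1.1]
gripper_width: 0.0595
grasp_force: 0.0
```

Run:
```python
from h import *
delta([.4522,-.1566,.193],-11.7)
a=cv2.resize(ctrl.grab_frame('scene')[120:370,180:460],(400,357))
b=cv2.resize(ctrl.grab_frame('top')[150:370,200:446],(400,357))
cv2.imwrite('pics/s6.png',np.hstack([a,b]))
```

```text
t 10.2 pos [ 0.4522 -0.1569  0.3376] yhead -11.43 j [-0.58  0.15  1.42 -0.    1.56 -0.38] w 0.059547386146775586 F [-0.5 -0.4 -1.1]
delta cm [2.000e-02 1.000e-02 1.446e+01] rot [-0.06 -0.02  0.27]
```

View pics/s6.png

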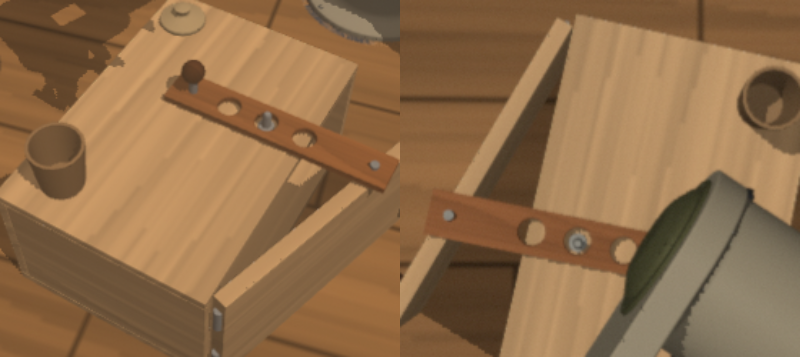

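The stay lies flat with the peg through its middle hole (scene crop (265,122)). The ball is free and the cup stands where it was.

```bash
python3 -c "
from bench import ctrl
print(ctrl.job_done())"
```

```text
the job is handed in; nothing more can be done
None
```

The job is handed in: the stay lies flat with its middle hole down over the peg, holding the door half open; I let go of it, the arm is clear, and the cup stands untouched, at about 10 s on the robot's clock.

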